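Clamp the specimen carrier with its eccentric knob

TASK

One of the two clamp nests holds the black specimen carrier. Turn the red knob of that nest clockwise (seen from above) until the lobe of its eccentric disc bears firmly on the carrier and holds it flat against the fence, then let go and move clear. Leave the clamp of the empty nest as it is and do not disturb the brass microscope objective standing nearby.

Things in the scene. Friction and masses are not known exactly. Their poses are not given: they have to be found in the camera images.
- nest: Loaded clamp nest: aluminium plate 150 x 120 x 12 mm fixed to the bench; origin at the centre of its underside, z up, x from knob to fence. Fence face at x = 53 mm, its top 30 mm above the bench; low side stops at y = -42 and +42 mm. The knob's axis is vertical at x = -40 mm, y = 0. An identical empty nest stands on the bench too; either may be on the left.
- cam (a joint): Angle (rad) of the loaded nest's knob, growing clockwise seen from above. Starts at 0 to 0.3, clear of the carrier, bar roughly parallel to the fence. The lobe meets the carrier at 0.35 to 0.8 and slides it to the fence; squeezes from about 0.9, hardest at 1.3 (lobe and bar pointing straight at the fence); hard stop at 1.5. Friction (about 0.1 N m) keeps the knob where it is left.
- cam_grip (a point): Centre of the red grip bar of the loaded nest's knob, on the knob's axis, 53 mm above the bench. Bar 46 long, 16 wide, 24 mm tall, its length along the point's x, which points to the lobe and turns with the knob; z up. Below it a hub (18 mm diameter), then the steel eccentric disc: 48 mm diameter, top 29 mm above the bench, centre 10 mm off axis along x, yellow dot on the lobe.
- carrier_center (a point): Centre of the specimen carrier: a loose black metal plate 60 (x) x 80 (y) x 14 mm tall, 180 g, a glass slide under two clips on top. It lies in the loaded nest between disc and fence, its centre 19 mm above the bench. It starts 1 to 3 mm short of the fence; against the fence its centre is at x = 23 mm in the nest's frame.
- spare_cam_lobe (a point): Outermost point of the eccentric disc of the empty nest, 34 mm from that knob's axis, 21 mm above the bench; x points outwards from the knob's axis. This knob is built just like the other and must not be turned.
- objective_center (a point): Centre of the brass microscope objective standing upright on the bench, 28 mm in diameter, 45 mm tall, 90 g. To be left alone.
There are look-alikes about, which are no part of the job. Of the things like the part that bears carrier_center, leave any that is orange; of the rest the smaller one is meant.

How it is judged:
By the outcome, as a careful person would: the job done as asked, in the order asked, and still so for the second after the job is handed in, with the robot touching nothing.
It also fails if it takes over 30 s, if anything falls off the work surface, if the arm or the gripper's body presses on something with over 40 N, if the wrist force passes 120 N, or if a joint passes its speed limit or range.

ROBOT

A 6-joint arm with a two-finger parallel gripper is mounted at the origin on the work surface. World frame = base frame: x ahead of the robot, y to its left, z up, the work surface at z = 0. Lengths are in m, angles in rad, forces in N, time in s.
With the tool pointing down it reaches from about 0.35 to 0.975 m from the base axis. Payload 4.9 kg.
Tool frame: the origin (TCP) lies on the centre line of the jaws, within the pads' length; the fingertips stand 14 mm ahead of it and the grasp point (between the pads) lies 5 mm behind it; z points along the fingers, y is the line along which they close (so a half turn about z gives the same grasp; the last joint's range is limited). The gripper opens to 85 mm and grips with 20 to 120 N. Pads are 22 mm wide; open, the fingers measure 114 mm over their backs; the gripper's body (76 mm by 85 mm) begins 54 mm behind the grasp point. The pads swing forward as they close: fully open they stand 13 mm farther back than shut.
Start: joints at [-1.303, 0.053, 1.613, -0, 1.476, -0.119], TCP at [0.236, -0.579, 0.245] pointing down, gripper open.
Joint ranges: [-3.01, 3.01], [-1.01, 2.22], [0.06, 2.58], [-1.02, 4.17], [0.09, 2.62], [-3.14, 3.14]. Speed limits (rad/s): [2.57, 2.57, 3.14, 3.14, 3.14, 3.14].

INTERFACE

Orientations are given as a unit quaternion [w, x, y, z].
In Python, from plant import * gives the robot as it stands.
- The arm moves only by the tool send_rows, never from a script. Its argument "steps" is a list of rows, each an object with "translation": the shift along the tool's x, y, z in cm, a list of three; "delta_rot": the turn, a rotation vector about the tool's x, y, z in rad, a list of three; "jaw": the finger opening in cm, from 0 to 8.54. In form: [{"translation": [dx, dy, dz], "delta_rot": [rx, ry, rz], "jaw": jaw}, ...]. A call has exactly 8 rows; each row is the pose to reach, as a shift and turn from the pose commanded when the call began, along the tool's axes at that moment; what a row does not reach only later rows make up. A row lasts 1/10 s, in which the tool goes at most 50 mm and 8.59 degrees, less where a joint would pass 70% of its speed; a pose out of reach is approached as far as the arm can. A call with a gripper value outside its range is refused whole. The fingers move at their own pace and stop on an object; the grip force is fixed at half the most. Time passes only in rows, so rows that repeat a pose let the fingers close, or fill a call up. It gives the time, the measured TCP pose, the force, the opening and the grip force at its end, in the units of the state.
- state(): the state, without advancing time (a new reading comes with each control period).
- grab_frame(name): name is "scene" or "top"; returns a dict with "pixels" (384x512x3 uint8, blue, green, red), "range_z" (384x512 float32, m along the optical axis (not along the pixel's ray), 0 where there is no reading), "fx", "fy", "cx", "cy" (pixels), "dist" ([k1, k2, p1, p2, k3] as OpenCV has them; the pictures are not rectified), "rvec" (rotation vector, rad) and "tvec" (3), from world to camera coordinates, as OpenCV has them. Camera axes: x right, y down, z forward; pixel columns grow to the right and rows downward; lengths in m; the calibration is good to about 2 mm. A picture is of the moment at which its call begins.
- job_done(): hands the job in; it is judged then, once.
The state is a dict: "time": time; "joint_pos": joint angles; "joint_vel": joint speeds; "joint_efforts": joint torques, N m; "tool_pos": TCP position; "tool_rot": TCP orientation; "contact_force": force on the tool from outside, world axes, zero at the start; "ft_torque": the same for the moment, N m; "gripper_width": opening from 0.0 (shut) to 1.0 (fully open); "grasp_force": force on a finger pad.
Only numpy, scipy, OpenCV 4.12 (cv2) and the standard library are available. Lean on these libraries where they do the work, as an engineer would, in place of code of your own. Each camera call takes 0.05 s, during which the arm holds its last target. There are 200 camera calls.

## Working session

There is one attempt and no reset: what is moved stays moved. The work goes in short steps, Python scripts to look and compute and a tool call to move; the robot and the scene stay as the last step left them, time stands still between calls to the robot, and variables do not carry over. Pictures are saved under pics/ and viewed, at most 10 in all, crops included, and the job is handed in when it is done.

Besides the shell and the picture viewer there is one more tool, called after "Emit:" as name([rows], argument=value, ...), one row to a line, values as JSON. send_rows: Moves the arm, as the interface text tells. Its arguments: {"type":"object","properties":{"steps":{"type":"array","items":{"type":"object","properties":{"translation":{"type":"array","items":{"type":"number"}},"delta_rot":{"type":"array","items":{"type":"number"}},"jaw":{"type":"number"}}}}},"required":["steps"]}

```bash
mkdir -p pics; cat > h.py <<'E'
from plant import *
import numpy as np, cv2, pickle
def snap(n,tag):
    f=grab_frame(n); cv2.imwrite(f'pics/{tag}.png',f['pixels']); pickle.dump(f,open(f'{tag}.pkl','wb')); return f
def load(tag): return pickle.load(open(f'{tag}.pkl','rb'))
def cam(f):
    K=np.array([[f['fx'],0,f['cx']],[0,f['fy'],f['cy']],[0,0,1]]);R=cv2.Rodrigues(np.array(f['rvec'],float))[0]
    return K,R,np.array(f['tvec'],float).reshape(3),np.array(f['dist'],float)
def atz(f,uv,z):
    K,R,t,d=cam(f); p=cv2.undistortPoints(np.array([[uv]],float),K,d)[0,0]
    r=R.T@np.array([p[0],p[1],1]); c=-R.T@t; return c+r*(z-c[2])/r[2]
def bydepth(f,uv):
    K,R,t,d=cam(f); p=cv2.undistortPoints(np.array([[uv]],float),K,d)[0,0]
    Z=f['range_z'][int(uv[1]),int(uv[0])]; return R.T@(np.array([p[0],p[1],1])*Z-t)
E
python3 - <<'E'
from h import *
snap('top','top0'); snap('scene','scene0'); print(state())
E
```

```text
{'time': 0.1, 'joint_pos': array([-1.30297498e+00,  5.32881449e-02,  1.61416126e+00,  1.63446086e-05,
        1.47601246e+00, -1.19012631e-01]), 'joint_vel': array([ 0.00031282, -0.0015817 , -0.00226537,  0.0002699 , -0.00085538,
        0.00183635]), 'joint_efforts': array([-1.52610623e-04, -3.94904995e+01, -3.71363640e+01, -2.21184018e-04,
        3.92855087e-03,  2.20145847e-05]), 'tool_pos': array([ 0.23563896, -0.57829204,  0.24418488]), 'tool_rot': array([-9.32626438e-04,  9.81352896e-01,  1.92212433e-01, -6.13623409e-05]), 'contact_force': array([-0.60264048,  0.61667281,  0.09712721]), 'ft_torque': array([-0.00726199, -0.03542795, -0.03109807]), 'grasp_force': 0.0, 'gripper_width': 0.9993241980689986}
```

View pics/top0.png

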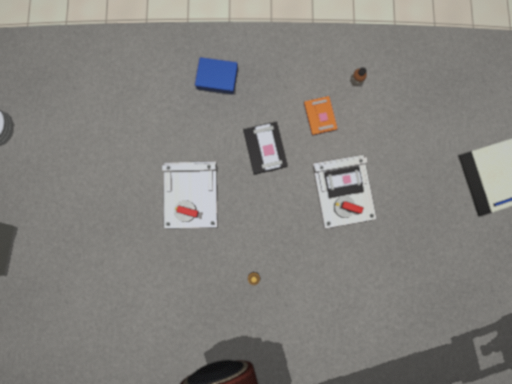

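View pics/scene0.png

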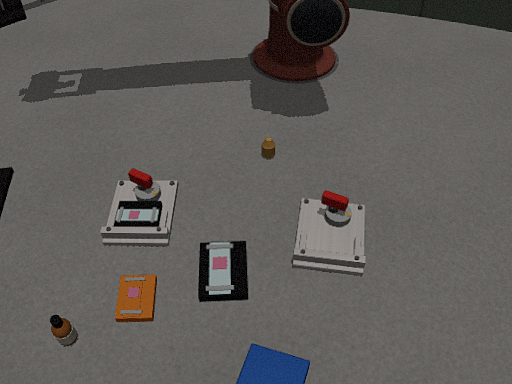

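The loaded nest is on the right in the top view, around (345,192), and the empty nest is at (190,195). The objective is at (254,278). I'll enlarge the loaded nest.

```bash
python3 - <<'E'
from h import *
f=load('top0'); c=f['pixels'][145:240,300:390]; cv2.imwrite('pics/c1.png',cv2.resize(c,None,fx=6,fy=6,interpolation=cv2.INTER_CUBIC))
for n,uv in dict(knob=(352,208),obj=(254,278),plate=(328,205)).items(): print(n,bydepth(f,uv))
E
```

```text
knob [ 0.52768745 -0.21379227  0.06696507]
obj [ 0.37721322 -0.00469345  0.04895614]
plate [ 0.53741864 -0.17151706  0.01206762]
```

View pics/c1.png

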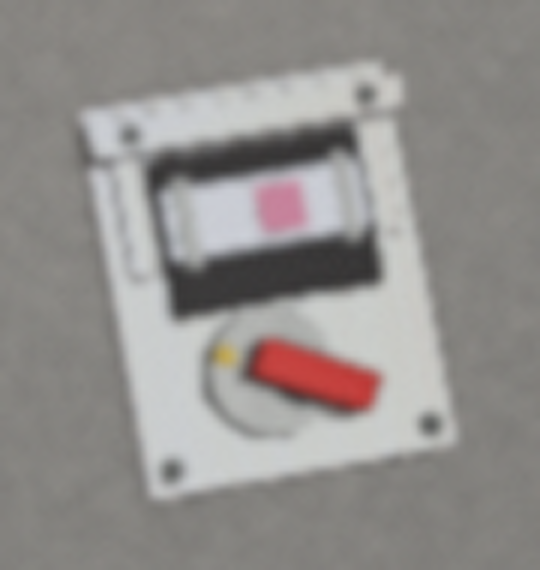

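The crop shows the lobe's yellow dot at (226,355), pointing left (+y). The red bar runs from about (262,357) to (370,392). The bottom screws are at (172,470) and (430,425). Next I'll measure the pose of the bar and the nest.

```bash
cat >> h.py <<'E'
def bar(f,win):
    u0,v0,u1,v1=win; b,g,r=[f['pixels'][...,i].astype(int) for i in range(3)]
    m=(r>120)&(g<80)&(b<80); vs,us=np.nonzero(m)
    P=[bydepth(f,(u,v)) for u,v in zip(us,vs) if u0<u<u1 and v0<v<v1]; P=np.array(P); P=P[(P[:,2]>.06)&(P[:,2]<.072)]
    rc=cv2.minAreaRect((P[:,:2]*1000).astype(np.float32)); box=cv2.boxPoints(rc)
    e=max((box[1]-box[0],box[2]-box[1]),key=np.linalg.norm)
    return len(P),rc,P.mean(0),np.degrees(np.arctan2(e[1],e[0]))%180
E
python3 - <<'E'
from h import *
f=load('top0'); k=lambda x,y:(300+(x+.5)/6-.5,145+(y+.5)/6-.5)
bl,br=atz(f,k(172,470),.012),atz(f,k(430,425),.012)
print(bl,br,'nest x dir deg',np.degrees(np.arctan2(*(bl-br)[:2][::-1]))-90)
tl,tr=atz(f,k(130,135),.03),atz(f,k(366,95),.03); print(tl,tr,np.degrees(np.arctan2(*(tl-tr)[:2][::-1]))-90)
print(bar(f,(300,145,390,240)))
g=load('scene0'); print(bar(g,(100,150,180,220)))
for a in [(262,357),(370,392),(352,408),(250,378),(380,375),(268,340)]: print(atz(f,k(*a),.065))
print('dot',atz(f,k(226,355),.029), 'obj',bydepth(f,(254,278)))
# disc centre
cv2.imwrite('pics/c2.png',cv2.resize(g['pixels'][150:250,90:190],None,fx=6,fy=6,interpolation=cv2.INTER_CUBIC))
E
```

```text
[ 0.49698458 -0.17176209  0.012     ] [ 0.5141101  -0.27018533  0.012     ] nest x dir deg 9.87057746398024
[ 0.62109629 -0.15415999  0.03      ] [ 0.63688052 -0.24334216  0.03      ] 10.036759542036862
(119, ((529.111572265625, -214.22412109375), (42.460941314697266, 12.409564971923828), 72.03923797607422), array([ 0.52938242, -0.21328995,  0.06593793]), np.float32(72.039215))
(124, ((531.1236572265625, -215.2863311767578), (42.92225646972656, 13.385417938232422), 73.76913452148438), array([ 0.53153287, -0.21459569,  0.06602549]), np.float32(73.76921))
[ 0.53615101 -0.19537422  0.065     ]
[ 0.5237389 -0.2342832  0.065    ]
[ 0.5179944  -0.22767913  0.065     ]
[ 0.52862002 -0.19096044  0.065     ]
[ 0.52984227 -0.2380019   0.065     ]
[ 0.54225117 -0.19761371  0.065     ]
dot [ 0.5392052  -0.18934473  0.029     ] obj [ 0.37721322 -0.00469345  0.04895614]
```

View pics/c2.png

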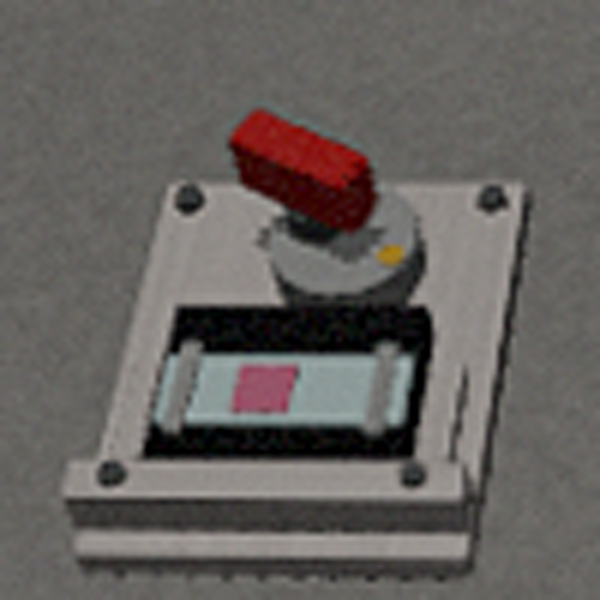

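The two views agree: the knob is at about (0.530, -0.215), the bar at 73° and the nest x axis at 10°. That puts the cam at about 0.2, so it needs about 63° clockwise. The gripper will close across the bar, with tool y at -17°.

```bash
cat >> h.py <<'E'
from scipy.spatial.transform import Rotation as Ro
def rel(p,yang,s=None):
    s=s or state(); q=s['tool_rot']; R=Ro.from_quat([q[1],q[2],q[3],q[0]])
    a=np.radians(yang); y=np.array([np.cos(a),np.sin(a),0]); z=np.array([0,0,-1.]); T=np.column_stack([np.cross(y,z),y,z])
    return (R.inv().apply(np.array(p)-s['tool_pos'])*100).round(2),(R.inv()*Ro.from_matrix(T)).as_rotvec().round(3)
E
python3 - <<'E'
from h import *
print(rel((.53,-.2155,.15),-17)); 
E
```

```text
(array([ 40.95, -22.48,   9.47]), array([-0.002, -0.001, -0.887]))
```

Emit:
send_rows([
  {"translation": [3.2,-1.8,0.5],"delta_rot": [0,0,-0.07],"jaw": 5},
  {"translation": [6.4,-3.5,1],"delta_rot": [0,0,-0.14],"jaw": 5},
  {"translation": [9.6,-5.3,1.5],"delta_rot": [0,0,-0.21],"jaw": 5},
  {"translation": [12.8,-7,2],"delta_rot": [0,0,-0.28],"jaw": 5},
  {"translation": [16,-8.8,2.5],"delta_rot": [0,0,-0.35],"jaw": 5},
  {"translation": [19.2,-10.5,3],"delta_rot": [0,0,-0.42],"jaw": 5},
  {"translation": [22.4,-12.3,3.5],"delta_rot": [0,0,-0.49],"jaw": 5},
  {"translation": [25.6,-14,4],"delta_rot": [0,0,-0.56],"jaw": 5},
])

```text
time: 0.9
tool_pos: [0.4206, -0.351, 0.2046]
tool_rot: [-0.0, 0.889, 0.457, -0.0]
contact_force: [0.7, -1.1, -1.0]
gripper_width: 0.586
grasp_force: 0.0
```

```bash
python3 - <<'E'
from h import *
print(rel((.53,-.2155,.12),-17),state()['tool_pos'],state()['gripper_width'])
E
```

```text
(array([17.39,  1.02,  8.46]), array([-0.001, -0.   , -0.325])) [ 0.42055298 -0.35102953  0.20460846] 0.5858499889681219
```

Emit:
send_rows([
  {"translation": [2.5,0.1,0.8],"delta_rot": [0,0,-0.05],"jaw": 5},
  {"translation": [5,0.3,2],"delta_rot": [0,0,-0.1],"jaw": 5},
  {"translation": [7.5,0.4,3.5],"delta_rot": [0,0,-0.15],"jaw": 5},
  {"translation": [10,0.6,5],"delta_rot": [0,0,-0.2],"jaw": 5},
  {"translation": [12.5,0.7,6.5],"delta_rot": [0,0,-0.25],"jaw": 5},
  {"translation": [15,0.9,7.5],"delta_rot": [0,0,-0.3],"jaw": 5},
  {"translation": [17.4,1,8.4],"delta_rot": [0,0,-0.325],"jaw": 5},
  {"translation": [17.4,1,8.4],"delta_rot": [0,0,-0.325],"jaw": 5},
])

```text
time: 1.7
tool_pos: [0.5297, -0.2146, 0.119]
tool_rot: [-0.002, 0.804, 0.595, -0.001]
contact_force: [-0.1, -0.6, 0.3]
gripper_width: 0.588
grasp_force: 0.0
```

```bash
python3 - <<'E'
from h import *
print(rel((.53,-.2155,.051),-17),state()['tool_pos'])
g=snap('scene','scene1')
cv2.imwrite('pics/c3.png',cv2.resize(g['pixels'][60:260,40:240],None,fx=3,fy=3,interpolation=cv2.INTER_CUBIC))
E
```

```text
(array([-0.09,  0.08,  6.8 ]), array([-0.004, -0.001,  0.001])) [ 0.52966027 -0.21459764  0.11899916]
```

View pics/c3.png

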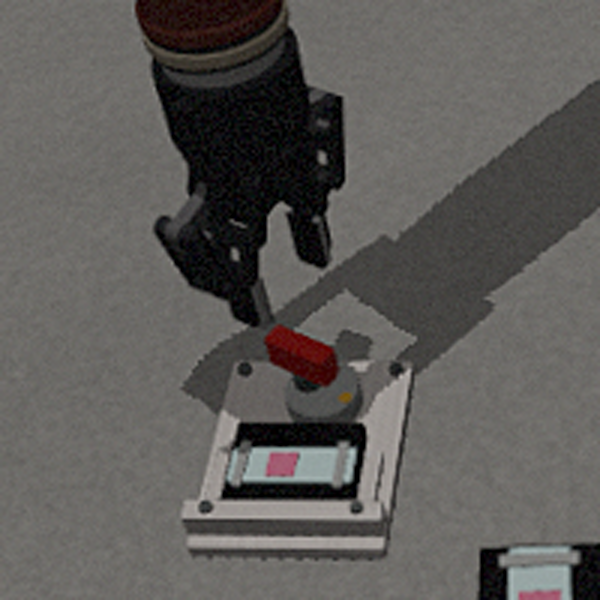

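The open jaws, at (250,300) and (318,245), are lined up across the bar at (300,355). I'll descend.

Emit:
send_rows([
  {"translation": [-0.1,0.1,1.2],"delta_rot": [0,0,0],"jaw": 5},
  {"translation": [-0.1,0.1,2.4],"delta_rot": [0,0,0],"jaw": 5},
  {"translation": [-0.1,0.1,3.6],"delta_rot": [0,0,0],"jaw": 5},
  {"translation": [-0.1,0.1,4.8],"delta_rot": [0,0,0],"jaw": 5},
  {"translation": [-0.1,0.1,5.6],"delta_rot": [0,0,0],"jaw": 5},
  {"translation": [-0.1,0.1,6.3],"delta_rot": [0,0,0],"jaw": 5},
  {"translation": [-0.1,0.1,6.8],"delta_rot": [0,0,0],"jaw": 5},
  {"translation": [-0.1,0.1,6.8],"delta_rot": [0,0,0],"jaw": 5},
])

```text
time: 2.55
tool_pos: [0.5301, -0.2183, 0.0525]
tool_rot: [-0.001, 0.805, 0.594, -0.0]
contact_force: [0.1, 0.8, -0.3]
gripper_width: 0.581
grasp_force: 0.0
```

Emit:
send_rows([
  {"translation": [0,0,0],"delta_rot": [0,0,0],"jaw": 3},
  {"translation": [0,0,0],"delta_rot": [0,0,0],"jaw": 2},
  {"translation": [0,0,0],"delta_rot": [0,0,0],"jaw": 1.5},
  {"translation": [0,0,0],"delta_rot": [0,0,0],"jaw": 1},
  {"translation": [0,0,0],"delta_rot": [0,0,0],"jaw": 1},
  {"translation": [0,0,0],"delta_rot": [0,0,0],"jaw": 1},
  {"translation": [0,0,0],"delta_rot": [0,0,0],"jaw": 1},
  {"translation": [0,0,0],"delta_rot": [0,0,0],"jaw": 1},
])

```text
time: 3.35
tool_pos: [0.5292, -0.2181, 0.054]
tool_rot: [-0.002, 0.804, 0.594, -0.001]
contact_force: [-7.1, 3.1, 6.0]
gripper_width: 0.175
grasp_force: 59.8
```

Emit:
send_rows([
  {"translation": [0,0,0],"delta_rot": [0,0,0.07],"jaw": 1},
  {"translation": [0,0,0],"delta_rot": [0,0,0.14],"jaw": 1},
  {"translation": [0,0,0],"delta_rot": [0,0,0.21],"jaw": 1},
  {"translation": [0,0,0],"delta_rot": [0,0,0.28],"jaw": 1},
  {"translation": [0,0,0],"delta_rot": [0,0,0.35],"jaw": 1},
  {"translation": [0,0,0],"delta_rot": [0,0,0.42],"jaw": 1},
  {"translation": [0,0,0],"delta_rot": [0,0,0.49],"jaw": 1},
  {"translation": [0,0,0],"delta_rot": [0,0,0.56],"jaw": 1},
])

```text
time: 4.15
tool_pos: [0.528, -0.2173, 0.0539]
tool_rot: [-0.003, 0.938, 0.348, -0.003]
contact_force: [-13.1, 5.0, 10.5]
gripper_width: 0.175
grasp_force: 60.5
```

```bash
python3 - <<'E'
from h import *
s=state();print(s['contact_force'],s['ft_torque'],s['joint_pos'],rel((.53,-.2155,.051),-80))
E
```

```text
[-13.05597416   5.00978858  10.50990694] [0.90730022 1.73666799 0.1384396 ] [-5.20316967e-01  1.27027410e-01  1.87437999e+00 -1.06590842e-03
  1.14799629e+00  3.41087792e-01] (array([ 0.27, -0.01,  0.29]), array([-0.006,  0.005,  0.535]))
```

Emit:
send_rows([
  {"translation": [0,-0.1,-0.1],"delta_rot": [0,0,0.07],"jaw": 1},
  {"translation": [-0.1,-0.2,-0.2],"delta_rot": [0,0,0.14],"jaw": 1},
  {"translation": [-0.1,-0.2,-0.2],"delta_rot": [0,0,0.21],"jaw": 1},
  {"translation": [-0.1,-0.2,-0.2],"delta_rot": [0,0,0.28],"jaw": 1},
  {"translation": [-0.1,-0.2,-0.2],"delta_rot": [0,0,0.35],"jaw": 1},
  {"translation": [-0.1,-0.2,-0.2],"delta_rot": [0,0,0.42],"jaw": 1},
  {"translation": [-0.1,-0.2,-0.2],"delta_rot": [0,0,0.49],"jaw": 1},
  {"translation": [-0.1,-0.2,-0.2],"delta_rot": [0,0,0.54],"jaw": 1},
])

```text
time: 4.95
tool_pos: [0.5269, -0.216, 0.054]
tool_rot: [-0.001, 0.996, 0.087, -0.002]
contact_force: [-2.7, 4.8, -1.9]
gripper_width: 0.172
grasp_force: 63.5
```

```bash
python3 - <<'E'
from h import *
s=state();print(s['contact_force'],s['ft_torque'],rel((.53,-.2155,.051),-80))
g=snap('scene','scene2')
cv2.imwrite('pics/c4.png',cv2.resize(g['pixels'][120:260,70:210],None,fx=4,fy=4,interpolation=cv2.INTER_CUBIC))
E
```

```text
[-2.67703071  4.82270418 -1.86141264] [0.63898753 0.12299649 1.30157532] (array([0.31, 0.01, 0.3 ]), array([-0.003,  0.004, -0.001]))
```

View pics/c4.png

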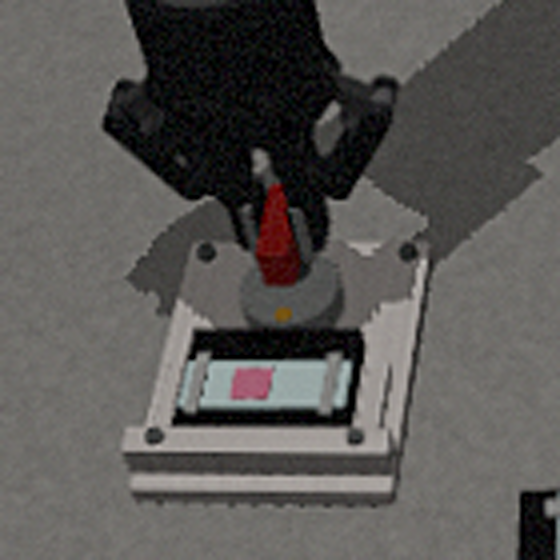

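The disc's dot at (284,314) points at the fence and the carrier sits against it. I'll let the motion settle, then open.

Emit:
send_rows([
  {"translation": [0,0,0],"delta_rot": [0,0,0],"jaw": 1},
  {"translation": [0,0,0],"delta_rot": [0,0,0],"jaw": 1},
  {"translation": [0,0,0],"delta_rot": [0,0,0],"jaw": 2},
  {"translation": [0,0,0],"delta_rot": [0,0,0],"jaw": 3},
  {"translation": [0,0,0],"delta_rot": [0,0,0],"jaw": 4},
  {"translation": [0,0,0],"delta_rot": [0,0,0],"jaw": 4.5},
  {"translation": [0,0,0],"delta_rot": [0,0,0],"jaw": 4.5},
  {"translation": [0,0,0],"delta_rot": [0,0,0],"jaw": 4.5},
])

```text
time: 5.8
tool_pos: [0.5286, -0.2178, 0.0555]
tool_rot: [0.0, 0.996, 0.086, 0.0]
contact_force: [-0.5, -0.1, 0.3]
gripper_width: 0.525
grasp_force: 0.0
```

```bash
python3 - <<'E'
from h import *
g=snap('scene','scene3'); print(bar(g,(100,150,180,220)),state()['contact_force'])
E
```

```text
Traceback (most recent call last):
  File "h.py", line 18, in bar
    P=[bydepth(f,(u,v)) for u,v in zip(us,vs) if u0<u<u1 and v0<v<v1]; P=np.array(P); P=P[(P[:,2]>.06)&(P[:,2]<.072)]
                                                                                           ~^^^^^
IndexError: too many indices for array: array is 1-dimensional, but 2 were indexed
```

Shadowed red defeats the threshold, so I'll lift straight up and then back clear (toward -y) to check.

Emit:
send_rows([
  {"translation": [0,0,-0.8],"delta_rot": [0,0,0],"jaw": 4.5},
  {"translation": [0,0,-2],"delta_rot": [0,0,0],"jaw": 4.5},
  {"translation": [0,0,-4],"delta_rot": [0,0,0],"jaw": 4.5},
  {"translation": [0,0,-6],"delta_rot": [0,0,0],"jaw": 4.5},
  {"translation": [0,0,-8],"delta_rot": [0,0,0],"jaw": 4.5},
  {"translation": [0,0,-10],"delta_rot": [0,0,0],"jaw": 4.5},
  {"translation": [0,0,-12],"delta_rot": [0,0,0],"jaw": 4.5},
  {"translation": [0,0,-14],"delta_rot": [0,0,0],"jaw": 4.5},
])

```text
time: 6.65
tool_pos: [0.5286, -0.2177, 0.1977]
tool_rot: [0.001, 0.996, 0.086, 0.001]
contact_force: [1.0, -0.7, -0.8]
gripper_width: 0.527
grasp_force: 0.0
```

Emit:
send_rows([
  {"translation": [0,2.5,0],"delta_rot": [0,0,0],"jaw": 4.5},
  {"translation": [0,5,0],"delta_rot": [0,0,0],"jaw": 4.5},
  {"translation": [0,8,0],"delta_rot": [0,0,0],"jaw": 4.5},
  {"translation": [0,11,0],"delta_rot": [0,0,0],"jaw": 4.5},
  {"translation": [0,14,0],"delta_rot": [0,0,0],"jaw": 4.5},
  {"translation": [0,17,0],"delta_rot": [0,0,0],"jaw": 4.5},
  {"translation": [0,20,0],"delta_rot": [0,0,0],"jaw": 4.5},
  {"translation": [0,22,0],"delta_rot": [0,0,0],"jaw": 4.5},
])

```text
time: 7.45
tool_pos: [0.5662, -0.4365, 0.1967]
tool_rot: [0.001, 0.996, 0.085, 0.0]
contact_force: [0.2, -0.0, 0.8]
gripper_width: 0.526
grasp_force: 0.0
```

```bash
python3 - <<'E'
from h import *
f=snap('top','top4');g=snap('scene','scene4')
for x,w in ((f,(300,145,390,240)),(g,(100,150,180,220))):
  try: print(bar(x,w))
  except Exception as e: print(e)
cv2.imwrite('pics/c5.png',np.hstack([cv2.resize(f['pixels'][145:240,300:390],(400,422),interpolation=cv2.INTER_CUBIC),cv2.resize(g['pixels'][150:250,90:185],(400,422),interpolation=cv2.INTER_CUBIC)]))
E
```

```text
(115, ((529.2435913085938, -213.77413940429688), (40.69544982910156, 13.296892166137695), 11.977306365966797), array([ 0.52951754, -0.21381691,  0.0660543 ]), np.float32(11.977281))
(132, ((532.113525390625, -214.3557586669922), (43.436676025390625, 14.081009864807129), 11.507336616516113), array([ 0.53242294, -0.21405555,  0.06617607]), np.float32(11.50736))
```

View pics/c5.png

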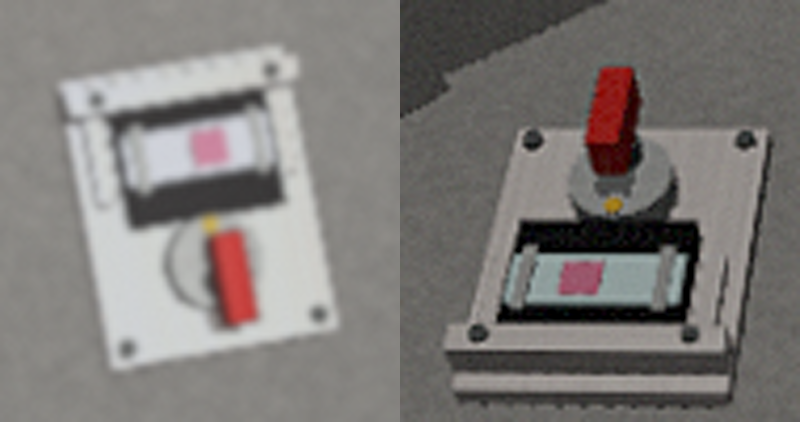

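The bar now stands at about 11.7° against the nest's 10°, so the cam is at about 1.27, near the hardest squeeze. The carrier lies flat against the fence and the gripper is clear.

```bash
python3 -c "from plant import *; print(job_done())"
```

```text
the job is handed in; nothing more can be done
None
```

I turned the loaded nest's knob clockwise to about 1.27 rad, close to the hardest squeeze, so the carrier is clamped flat against the fence; the gripper is clear, I left the empty nest and the objective alone, and the job is handed in (no verdict shown).

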